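# Gather the nuts in the tote's corner for the counting camera

## Robot

A 6-joint arm with a two-finger parallel gripper is mounted at the origin on the work surface. World frame = base frame: x ahead of the robot, y to its left, z up, the work surface at z = 0. Lengths are in m, angles in degrees, forces in N, time in s.
With the tool pointing down it reaches from about 0.4 to 0.825 m from the base axis. Payload 7 kg.
Tool frame: the origin (TCP) lies between the finger pads; the fingertips stand 19 mm ahead of it and the grasp point (between the pads) is the TCP (r.finger_overhang is the distance from the TCP to the fingertips, in m); z points along the fingers, y is the direction in which the jaws open and shut (so a half turn about z gives the same grasp; the last joint's range is limited). The gripper opens to 88 mm and grips with 3 to 60 N. Pads are 19 mm wide; open, the fingers measure 130 mm over their backs; the gripper's body (78 mm by 193 mm) begins 47 mm behind the grasp point.
Start: joints at [-47.263, 20.546, 0.682, 0, -70.136, -16.507], TCP at [0.298, -0.605, 0.246] pointing down, gripper open.
Joint ranges: [-176.03, 176.03], [-82.01, 121.73], [-58.28, 71.71], [-173.87, 95.51], [-174.79, -0.11], [-173.66, 173.66]. Speed limits (degrees/s): [136.94, 136.94, 172.46, 180, 180, 180].

## Interface

Orientations are given as [roll, pitch, yaw] about the fixed x, y, z axes, in that order (R = Rz(yaw) Ry(pitch) Rx(roll)).
In Python, from plant import r, optics gives the robot as it stands. The module is installed in compiled form; this text tells all that it offers.
- The arm moves only by the tool step_arm, never from a script. Its argument "increments" is a list of rows, each an object of numbers: "tx", "ty", "tz": the shift along the world's x, y, z in mm; "ax", "ay", "az": the turn, a rotation vector about the world's x, y, z in degrees; "claw": the gripper command: -1 is shut, 1 is fully open, values between are in proportion. In form: [{"tx": .., "ty": .., "tz": .., "ax": .., "ay": .., "az": .., "claw": ..}, ...]. A call has 1 to 12 rows; each row shifts and turns the commanded pose from where the row before left it; what a row does not reach is not made up. A row lasts 1/10 s, in which the tool goes at most 50 mm and 8.59 degrees, less where a joint would pass 70% of its speed; a pose out of reach is approached as far as the arm can. A call with a gripper value outside its range is refused whole. The fingers move at their own pace and stop on an object; "newtons" is the grip in N (left out, the last holds). Time passes only in rows, so rows that do not move let the fingers close. It gives the time, the measured TCP pose, the force and the opening at its end, in the units of the state.
- r.get_state(): the state, without advancing time (a new reading comes with each control period).
- optics.capture(name): name is "scene" or "top" or "wrist"; returns a dict with "image" (420x560x3 uint8, blue, green, red), "depth" (420x560 float32, m along the optical axis (not along the pixel's ray), 0 where there is no reading), "fx", "fy", "cx", "cy" (pixels), "R" (3x3) and "t" (3): a world point X has camera coordinates R X + t. Camera axes: x right, y down, z forward; pixel columns grow to the right and rows downward; lengths in m; the calibration is good to about 2 mm. A picture is of the moment at which its call begins.
- r.close_job(): hands the job in, once; it reports no verdict.
The state is a dict: "time_s": time; "joints": joint angles; "qd": joint speeds; "joint_torque": joint torques, N m; "tcp_pos": TCP position; "eef_rot": TCP orientation; "contact_force": force on the tool from outside, world axes, zero at the start; "moment": the same for the moment, N m; "gripper_width": finger opening in m.
Only numpy, scipy, OpenCV 4.12 (cv2) and the standard library are available. Lean on these libraries where they do the work, as an engineer would, in place of code of your own. Each camera call takes 0.05 s, during which the arm holds its last target. There are 200 camera calls.

## Task

Slide the blue tote along the bench, without lifting it, from the grey ring until it stands centred in the green ring. There lift it clear of the bench by its yellow bar and tilt it so that all four brass nuts slide together into the orange-capped corner; finish while still holding it there, steady over the green ring and tilted down towards that corner on both sides, with the nuts gathered in it. Keep the nuts in the tote, and leave the pot, jar and screwdriver alone.

Things in the scene. Friction and masses are not known exactly. Their poses are not given: they have to be found in the camera images.
- tote: Blue open tote, 230 (x) by 170 (y) mm outside, walls 60 mm high, walls and floor 5 mm thick, slick plastic, about 0.4 kg; a fixed yellow grip bar spans it from side to side above its middle. Origin: centre of the underside; z up out of the mouth. The orange-capped corner is its +x +y corner.
- grip (a point): Centre of the yellow grip bar, 115 mm above the tote's underside. The bar runs along the tote's y (150 mm free between its two end posts), 16 mm wide in the tote's x and 24 mm tall (so its underside is 103 mm above the tote's underside); clear space all round it, 43 mm between it and the top of the tote's walls. Axes as the tote's.
- corner_in (a point): Inner floor corner of the tote under the orange cap: (110, 80, 5) mm in the tote's frame. Axes as the tote's.
- corner_foot (a point): Outer bottom corner of the tote under the orange cap: (115, 85, 0) mm in the tote's frame. Axes as the tote's.
- green_ring: Flat ring printed on the bench, green, 320 mm outer and 292 mm inner diameter, white inside with a small green cross at the centre: the inspection place. No height. Origin: its centre.
- grey_ring: The same ring in grey, where the tote starts: the loading place. Origin: its centre.
- nut0: One of four loose brass hex nuts lying flat in the tote, 22 mm across flats (25 mm across corners), 11 mm tall, 25 g, sliding easily on the tote's plastic (friction about 0.2: a lone nut starts sliding at about 12 degrees of tilt; along the walls and past each other they need about 30 degrees). Origin: centre of its underside.
- nut1: One of four loose brass hex nuts lying flat in the tote, 22 mm across flats (25 mm across corners), 11 mm tall, 25 g, sliding easily on the tote's plastic (friction about 0.2: a lone nut starts sliding at about 12 degrees of tilt; along the walls and past each other they need about 30 degrees). Origin: centre of its underside.
- nut2: One of four loose brass hex nuts lying flat in the tote, 22 mm across flats (25 mm across corners), 11 mm tall, 25 g, sliding easily on the tote's plastic (friction about 0.2: a lone nut starts sliding at about 12 degrees of tilt; along the walls and past each other they need about 30 degrees). Origin: centre of its underside.
- nut3: One of four loose brass hex nuts lying flat in the tote, 22 mm across flats (25 mm across corners), 11 mm tall, 25 g, sliding easily on the tote's plastic (friction about 0.2: a lone nut starts sliding at about 12 degrees of tilt; along the walls and past each other they need about 30 degrees). Origin: centre of its underside.
- pot: Bystander: small terracotta pot with seedlings, 84 mm wide at the rim, 75 mm tall (130 mm with the leaves), loose. Origin: centre of the underside.
- jar: Bystander: amber glass jar with a white lid, 56 mm wide, 90 mm tall, loose. Origin: centre of the underside.
- screwdriver: Bystander: screwdriver with an orange handle lying on the bench beyond the rings, loose. Origin: underneath it, part-way along.

How it is judged:
By the outcome, as a careful person would: the job done as asked, in the order asked, and still so for the second after the job is handed in, while the arm keeps its last pose, push and grip.
It also fails if it takes over 64 s, if anything falls off the work surface, if the arm or the gripper's body presses on something with over 40 N, if the wrist force passes 120 N, or if a joint passes its speed limit or range.

## Working session

There is one attempt and no reset: what is moved stays moved. The work goes in short steps, Python scripts to look and compute and a tool call to move; the robot and the scene stay as the last step left them, time stands still between calls to the robot, and variables do not carry over. Pictures are saved under pics/ and viewed, about 8 in all and at most 12, crops included, and the job is handed in when it is done.

Besides the shell and the picture viewer there is one more tool, called after ">>>" as name(argument=value, ...) on one line, values as JSON. step_arm: Moves the arm, as the interface text tells. Its arguments: {"type":"object","properties":{"increments":{"type":"array","items":{"type":"object","properties":{"tx":{"type":"number"},"ty":{"type":"number"},"tz":{"type":"number"},"ax":{"type":"number"},"ay":{"type":"number"},"az":{"type":"number"},"claw":{"type":"number"}}}},"newtons":{"type":"number"}},"required":["increments"]}

```bash
mkdir -p pics; cat > h.py <<'E'
import numpy as np, cv2
from plant import r, optics
def ray(c,u,v,z):
    d=c['R'].T@np.array([(u-c['cx'])/c['fx'],(v-c['cy'])/c['fy'],1.]); o=-c['R'].T@c['t']
    return o+d*(z-o[2])/d[2]
def cloud(c):
    v,u=np.mgrid[:420,:560]; d=c['depth']
    P=np.stack([(u-c['cx'])/c['fx']*d,(v-c['cy'])/c['fy']*d,d],-1)
    return (P-c['t'])@c['R']
E
python3 - <<'E'
from h import *
s=r.get_state(); print(s)
a=optics.capture('top');b=optics.capture('scene')
np.savez('c0',**{k:a[k] for k in a})
cv2.imwrite('pics/a.png',a['image']);cv2.imwrite('pics/b.png',b['image'])
print(-a['R'].T@a['t'],a['R'])
E
```

```text
{'time_s': 0.0, 'joints': array([-4.72635824e+01,  2.05901286e+01,  6.34743120e-01, -1.85831619e-02,
       -7.01355246e+01, -1.65058858e+01]), 'qd': array([-0.05649024,  0.04992012, -0.09210558, -0.09681826, -0.04912102,
       -0.06738139]), 'joint_torque': array([ 7.18160645e-04, -5.82719135e+01,  2.93056458e+01,  6.99729368e+00,
        6.92753209e-03, -1.71849083e-04]), 'tcp_pos': array([ 0.29810481, -0.60510961,  0.2446496 ]), 'eef_rot': array([ 1.79907873e+02, -9.08148035e-03, -1.53775789e+02]), 'contact_force': array([0.58551448, 0.67766181, 0.04275287]), 'moment': array([-0.00353158, -0.02187381,  0.02485423]), 'gripper_width': 0.0877427496005817}
[ 0.47716175 -0.01250856  0.9146935 ] [[-0.02599184 -0.99963411 -0.00748743]
 [-0.98910702  0.02680223 -0.14473751]
 [ 0.14488523  0.00364388 -0.98944176]]
```

View pics/a.png

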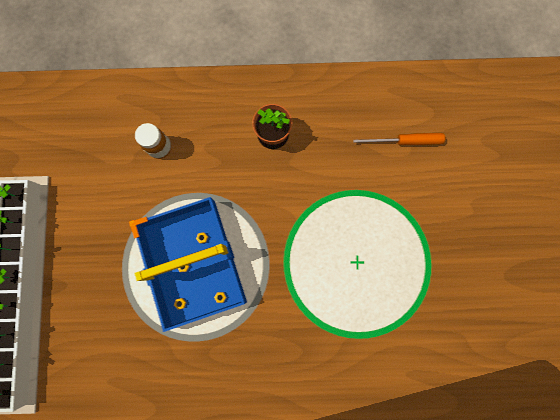

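View pics/b.png

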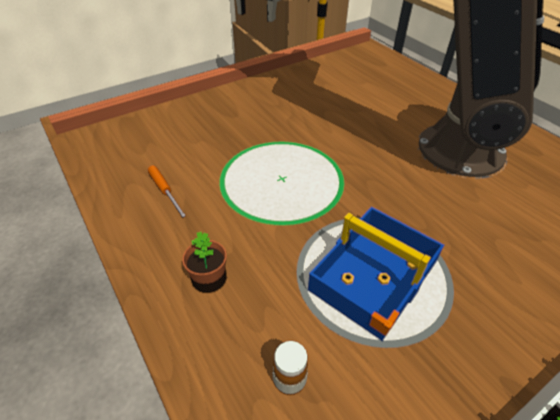

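The top view shows the tote at about (183,264) with its yellow bar from (138,275) to (225,247), and the orange corner at (138,227). The green cross is at (357,262). The pot (272,125) and jar (150,138) lie farther out. The scene view agrees.

```bash
cat >> h.py <<'E'
def bar(c,zmin=.1):
    hsv=cv2.cvtColor(c['image'],cv2.COLOR_BGR2HSV); P=cloud(c)
    m=cv2.inRange(hsv,(22,150,120),(34,255,255))>0
    m&=(c['depth']>0)&(P[...,2]>zmin)
    return P[m]
def barfit(c,ztop=.127):
    Q=bar(c); z=np.percentile(Q[:,2],90); Q=Q[abs(Q[:,2]-np.median(Q[Q[:,2]>z-.01][:,2]))<.006]
    (cx,cy),(w,h),a=cv2.minAreaRect((Q[:,:2]*1000).astype(np.float32))
    d=np.linalg.svd(Q[:,:2]-Q[:,:2].mean(0),full_matrices=False)[2][0]; d*=np.sign(d[1])
    return (cx,cy,w,h), np.degrees(np.arctan2(-d[0],d[1])), np.median(Q[:,2]),len(Q)
def green(c):
    hsv=cv2.cvtColor(c['image'],cv2.COLOR_BGR2HSV)
    m=cv2.inRange(hsv,(45,120,60),(80,255,220))
    cs=cv2.findContours(m,cv2.RETR_EXTERNAL,cv2.CHAIN_APPROX_NONE)[0]
    k=max(cs,key=cv2.contourArea)[:,0]
    W=np.array([ray(c,u,v,0)[:2]*1000 for u,v in k],np.float32)
    return cv2.minEnclosingCircle(W), cv2.fitEllipse(W)
E
python3 - <<'E'
from h import *
c=dict(np.load('c0.npz'))
print(barfit(c)); print(green(c)); print(ray(c,357,262,0))
for n,u,v,z in (('jar',150,138,.09),('pot',272,125,.075),('sd',420,140,.02)): print(n,ray(c,u,v,z))
hsv=cv2.cvtColor(c['image'],cv2.COLOR_BGR2HSV);P=cloud(c)
m=(cv2.inRange(hsv,(5,180,120),(17,255,255))>0)&(P[...,2]>.05); m[:,:100]=0;m[:,200:]=0;m[:200]=0
print('cap',P[m].min(0),P[m].max(0))
s=r.get_state();print(s['tcp_pos'],s['eef_rot'])
E
```

```text
((498.824951171875, 184.22467041015625, 15.644962310791016, 168.92904663085938), np.float64(17.201548348033867), np.float64(0.12564666904025035), 748)
(((491.9926452636719, -170.47259521484375), 159.75747680664062), ((492.0834655761719, -170.46583557128906), (316.62164306640625, 317.3461608886719), 73.01311492919922))
[ 0.49198483 -0.17076644  0.        ]
jar [0.75288797 0.25410634 0.09      ]
pot [0.77878982 0.00443782 0.075     ]
sd [ 0.75475106 -0.31994113  0.02      ]
cap [ 0.47716175 -0.01250856  0.05073529] [0.59526943 0.3043297  0.9146935 ]
[ 0.29812049 -0.60514504  0.24470985] [ 1.79913281e+02 -8.47995254e-03 -1.53778323e+02]
```

>>> step_arm(increments=[{"tx": 10, "ty": 40, "az": 4, "claw": 1}, {"tx": 10, "ty": 40, "az": 4}, {"tx": 10, "ty": 40, "az": 4}, {"tx": 10, "ty": 40, "az": 4}, {"tx": 10, "ty": 40, "az": 4}, {"tx": 10, "ty": 40, "az": 4}, {"tx": 10, "ty": 40, "az": 4}, {"tx": 10, "ty": 40, "az": 4}, {"tx": 10, "ty": 40, "az": 4}, {"tx": 10, "ty": 40, "az": 4}])

```text
$.increments[0]: bad value
```

>>> step_arm(increments=[{"tx": 10, "ty": 40, "az": 4}, {"tx": 10, "ty": 40, "az": 4}, {"tx": 10, "ty": 40, "az": 4}, {"tx": 10, "ty": 40, "az": 4}, {"tx": 10, "ty": 40, "az": 4}, {"tx": 10, "ty": 40, "az": 4}, {"tx": 10, "ty": 40, "az": 4}, {"tx": 10, "ty": 40, "az": 4}, {"tx": 10, "ty": 40, "az": 4}, {"tx": 11, "ty": 29, "az": 5}, {}, {}])

```text
$.increments[0]: bad value
```

```bash
python3 - <<'E'
from h import *
s=r.get_state();print(s['time_s'],s['joints'],s['tcp_pos'],s['eef_rot'])
c=optics.capture('wrist');cv2.imwrite('pics/w.png',c['image'])
try: print(barfit(c))
except Exception as e: print(e)
E
```

```text
0.1 [-4.72641603e+01  2.05886181e+01  6.40006325e-01 -1.75648545e-02
 -7.01369411e+01 -1.65081889e+01] [ 0.29812049 -0.60514504  0.24470985] [ 1.79913281e+02 -8.47995254e-03 -1.53778323e+02]
index -1 is out of bounds for axis 0 with size 0
```

View pics/w.png

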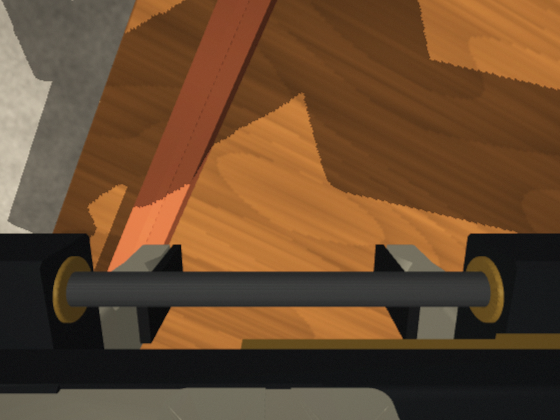

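The moves were refused because every row needs all seven fields. The wrist picture shows only bench and rail, since the arm hasn't moved.

>>> step_arm(increments=[{"tx": 10, "ty": 40, "tz": 0, "ax": 0, "ay": 0, "az": 4, "claw": 1}, {"tx": 10, "ty": 40, "tz": 0, "ax": 0, "ay": 0, "az": 4, "claw": 1}, {"tx": 10, "ty": 40, "tz": 0, "ax": 0, "ay": 0, "az": 4, "claw": 1}, {"tx": 10, "ty": 40, "tz": 0, "ax": 0, "ay": 0, "az": 4, "claw": 1}, {"tx": 10, "ty": 40, "tz": 0, "ax": 0, "ay": 0, "az": 4, "claw": 1}, {"tx": 10, "ty": 40, "tz": 0, "ax": 0, "ay": 0, "az": 4, "claw": 1}, {"tx": 10, "ty": 40, "tz": 0, "ax": 0, "ay": 0, "az": 4, "claw": 1}, {"tx": 10, "ty": 40, "tz": 0, "ax": 0, "ay": 0, "az": 4, "claw": 1}, {"tx": 10, "ty": 40, "tz": 0, "ax": 0, "ay": 0, "az": 4, "claw": 1}, {"tx": 10, "ty": 40, "tz": 0, "ax": 0, "ay": 0, "az": 4, "claw": 1}])

```text
time_s: 1.15
tcp_pos: [0.3982, -0.2039, 0.2456]
eef_rot: [-180.0, 0.0, -113.6]
contact_force: [1.1, 0.1, 0.4]
gripper_width: 0.0879
```

>>> step_arm(increments=[{"tx": 10, "ty": 40, "tz": 0, "ax": 0, "ay": 0, "az": 4, "claw": 1}, {"tx": 10, "ty": 40, "tz": 0, "ax": 0, "ay": 0, "az": 4, "claw": 1}, {"tx": 10, "ty": 40, "tz": 0, "ax": 0, "ay": 0, "az": 4, "claw": 1}, {"tx": 10, "ty": 40, "tz": 0, "ax": 0, "ay": 0, "az": 4, "claw": 1}, {"tx": 10, "ty": 40, "tz": 0, "ax": 0, "ay": 0, "az": 4, "claw": 1}, {"tx": 10, "ty": 40, "tz": 0, "ax": 0, "ay": 0, "az": 4, "claw": 1}, {"tx": 10, "ty": 40, "tz": 0, "ax": 0, "ay": 0, "az": 4, "claw": 1}, {"tx": 10, "ty": 40, "tz": 0, "ax": 0, "ay": 0, "az": 4, "claw": 1}, {"tx": 10, "ty": 40, "tz": 0, "ax": 0, "ay": 0, "az": 4, "claw": 1}, {"tx": 11, "ty": 29, "tz": 0, "ax": 0, "ay": 0, "az": 5, "claw": 1}, {"tx": 0, "ty": 0, "tz": 0, "ax": 0, "ay": 0, "az": 0, "claw": 1}, {"tx": 0, "ty": 0, "tz": 0, "ax": 0, "ay": 0, "az": 0, "claw": 1}])

```text
time_s: 2.35
tcp_pos: [0.499, 0.1839, 0.2449]
eef_rot: [179.9, -0.0, -72.7]
contact_force: [-0.2, -1.0, -0.1]
gripper_width: 0.0878
```

```bash
python3 - <<'E'
from h import *
s=r.get_state();print(s['time_s'],s['joints'],s['tcp_pos'],s['eef_rot'])
c=optics.capture('wrist');cv2.imwrite('pics/w2.png',c['image'])
try: print(barfit(c))
except Exception as e: print(e)
E
```

```text
2.35 [ 4.13674286e+01  7.11700118e+00 -1.73232268e+01 -1.06587043e-02
 -6.56462149e+01 -2.41041335e+01] [0.49898739 0.18392633 0.24488014] [ 1.79917131e+02 -2.64456000e-02 -7.27410884e+01]
((499.10577392578125, 183.56716918945312, 15.521405220031738, 169.93878173828125), np.float64(17.04447987299849), np.float64(0.12691743257762717), 4186)
```

View pics/w2.png

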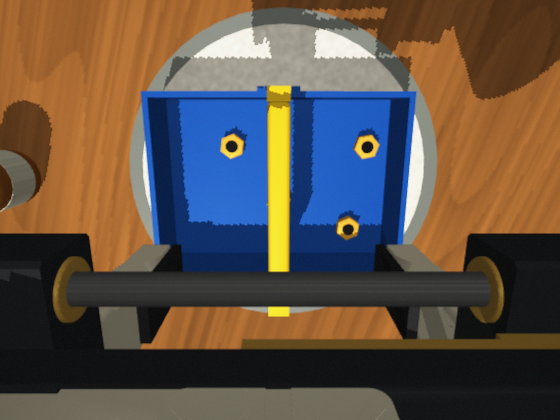

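The wrist view shows the bar vertical and centred (column 279) between the fingers, so it is aligned to within 1 mm. I'll go down and close.

>>> step_arm(increments=[{"tx": 0, "ty": 0, "tz": -20, "ax": 0, "ay": 0, "az": 0, "claw": 1}, {"tx": 0, "ty": 0, "tz": -25, "ax": 0, "ay": 0, "az": 0, "claw": 1}, {"tx": 0, "ty": 0, "tz": -25, "ax": 0, "ay": 0, "az": 0, "claw": 1}, {"tx": 0, "ty": 0, "tz": -20, "ax": 0, "ay": 0, "az": 0, "claw": 1}, {"tx": 0, "ty": 0, "tz": -20, "ax": 0, "ay": 0, "az": 0, "claw": 1}, {"tx": 0, "ty": 0, "tz": -15, "ax": 0, "ay": 0, "az": 0, "claw": 1}, {"tx": 0, "ty": 0, "tz": -5, "ax": 0, "ay": 0, "az": 0, "claw": 1}, {"tx": 0, "ty": 0, "tz": 0, "ax": 0, "ay": 0, "az": 0, "claw": 1}, {"tx": 0, "ty": 0, "tz": 0, "ax": 0, "ay": 0, "az": 0, "claw": 1}])

```text
time_s: 3.3
tcp_pos: [0.4997, 0.1834, 0.1165]
eef_rot: [-179.9, 0.0, -72.8]
contact_force: [0.2, 0.2, 0.4]
gripper_width: 0.0876
```

>>> step_arm(increments=[{"tx": 0, "ty": 0, "tz": 0, "ax": 0, "ay": 0, "az": 0, "claw": -1}, {"tx": 0, "ty": 0, "tz": 0, "ax": 0, "ay": 0, "az": 0, "claw": -1}, {"tx": 0, "ty": 0, "tz": 0, "ax": 0, "ay": 0, "az": 0, "claw": -1}, {"tx": 0, "ty": 0, "tz": 0, "ax": 0, "ay": 0, "az": 0, "claw": -1}, {"tx": 0, "ty": 0, "tz": 0, "ax": 0, "ay": 0, "az": 0, "claw": -1}, {"tx": 0, "ty": 0, "tz": 0, "ax": 0, "ay": 0, "az": 0, "claw": -1}, {"tx": 0, "ty": 0, "tz": 0, "ax": 0, "ay": 0, "az": 0, "claw": -1}, {"tx": 0, "ty": 0, "tz": 0, "ax": 0, "ay": 0, "az": 0, "claw": -1}], newtons=50)

```text
time_s: 4.1
tcp_pos: [0.4993, 0.1835, 0.1155]
eef_rot: [180.0, -0.0, -72.8]
contact_force: [-0.3, 0.7, -0.6]
gripper_width: 0.0291
```

>>> step_arm(increments=[{"tx": 0, "ty": 0, "tz": 0, "ax": 0, "ay": 0, "az": 0, "claw": -1}, {"tx": 0, "ty": 0, "tz": 0, "ax": 0, "ay": 0, "az": 0, "claw": -1}, {"tx": 0, "ty": 0, "tz": 0, "ax": 0, "ay": 0, "az": 0, "claw": -1}, {"tx": 0, "ty": 0, "tz": 0, "ax": 0, "ay": 0, "az": 0, "claw": -1}, {"tx": 0, "ty": 0, "tz": 0, "ax": 0, "ay": 0, "az": 0, "claw": -1}])

```text
time_s: 4.6
tcp_pos: [0.4992, 0.1835, 0.1155]
eef_rot: [180.0, -0.0, -72.8]
contact_force: [-1.0, -0.6, -0.3]
gripper_width: 0.0158
```

>>> step_arm(increments=[{"tx": 0, "ty": 0, "tz": -1, "ax": 0, "ay": 0, "az": 0, "claw": -1}, {"tx": 0, "ty": 0, "tz": 0, "ax": 0, "ay": 0, "az": 0, "claw": -1}, {"tx": 0, "ty": 0, "tz": 0, "ax": 0, "ay": 0, "az": 0, "claw": -1}])

```text
time_s: 4.9
tcp_pos: [0.4992, 0.1835, 0.1155]
eef_rot: [-180.0, -0.0, -72.7]
contact_force: [-5.8, -1.0, 9.9]
gripper_width: 0.0155
```

Pressing lightly (10 N), so the tote will stay on the bench. Now sliding.

>>> step_arm(increments=[{"tx": 0, "ty": -5, "tz": 0, "ax": 0, "ay": 0, "az": 0, "claw": -1}, {"tx": 0, "ty": -10, "tz": 0, "ax": 0, "ay": 0, "az": 0, "claw": -1}, {"tx": 0, "ty": -15, "tz": 0, "ax": 0, "ay": 0, "az": 0, "claw": -1}, {"tx": -1, "ty": -15, "tz": 0, "ax": 0, "ay": 0, "az": 0, "claw": -1}, {"tx": 0, "ty": -15, "tz": 0, "ax": 0, "ay": 0, "az": 0, "claw": -1}, {"tx": -1, "ty": -15, "tz": 0, "ax": 0, "ay": 0, "az": 0, "claw": -1}, {"tx": 0, "ty": -15, "tz": 0, "ax": 0, "ay": 0, "az": 0, "claw": -1}, {"tx": -1, "ty": -15, "tz": 0, "ax": 0, "ay": 0, "az": 0, "claw": -1}, {"tx": 0, "ty": -15, "tz": 0, "ax": 0, "ay": 0, "az": 0, "claw": -1}, {"tx": -1, "ty": -15, "tz": 0, "ax": 0, "ay": 0, "az": 0, "claw": -1}, {"tx": 0, "ty": -10, "tz": 0, "ax": 0, "ay": 0, "az": 0, "claw": -1}, {"tx": 0, "ty": -5, "tz": 0, "ax": 0, "ay": 0, "az": 0, "claw": -1}])

```text
time_s: 6.1
tcp_pos: [0.4963, 0.0331, 0.1155]
eef_rot: [-179.8, 0.0, -72.8]
contact_force: [-0.1, 3.8, 6.1]
gripper_width: 0.0157
```

>>> step_arm(increments=[{"tx": 0, "ty": -8, "tz": 0, "ax": 0, "ay": 0, "az": 0, "claw": -1}, {"tx": 0, "ty": -15, "tz": 0, "ax": 0, "ay": 0, "az": 0, "claw": -1}, {"tx": 0, "ty": -20, "tz": 0, "ax": 0, "ay": 0, "az": 0, "claw": -1}, {"tx": -1, "ty": -20, "tz": 0, "ax": 0, "ay": 0, "az": 0, "claw": -1}, {"tx": 0, "ty": -20, "tz": 0, "ax": 0, "ay": 0, "az": 0, "claw": -1}, {"tx": -1, "ty": -20, "tz": 0, "ax": 0, "ay": 0, "az": 0, "claw": -1}, {"tx": 0, "ty": -20, "tz": 0, "ax": 0, "ay": 0, "az": 0, "claw": -1}, {"tx": -1, "ty": -20, "tz": 0, "ax": 0, "ay": 0, "az": 0, "claw": -1}, {"tx": 0, "ty": -20, "tz": 0, "ax": 0, "ay": 0, "az": 0, "claw": -1}, {"tx": -1, "ty": -20, "tz": 0, "ax": 0, "ay": 0, "az": 0, "claw": -1}, {"tx": 0, "ty": -13, "tz": 0, "ax": 0, "ay": 0, "az": 0, "claw": -1}, {"tx": 0, "ty": -8, "tz": 0, "ax": 0, "ay": 0, "az": 0, "claw": -1}])

```text
time_s: 7.3
tcp_pos: [0.4921, -0.1715, 0.1155]
eef_rot: [-179.9, -0.0, -72.8]
contact_force: [0.2, 4.1, 9.5]
gripper_width: 0.0157
```

>>> step_arm(increments=[{"tx": 0, "ty": 0, "tz": 0, "ax": 0, "ay": 0, "az": 0, "claw": -1}, {"tx": 0, "ty": 0, "tz": 0, "ax": 0, "ay": 0, "az": 0, "claw": -1}])

```text
time_s: 7.5
tcp_pos: [0.492, -0.1719, 0.1155]
eef_rot: [-179.9, -0.1, -72.8]
contact_force: [-0.1, -3.2, 6.6]
gripper_width: 0.0157
```

```bash
python3 - <<'E'
from h import *
s=r.get_state();print(s['time_s'],s['joints'],s['tcp_pos'],s['eef_rot'])
c=optics.capture('top');cv2.imwrite('pics/t2.png',c['image'])
E
```

```text
7.5 [  2.39929011  13.33249345 -28.62111632   0.11182689 -47.94394174
  14.74853194] [ 0.492022   -0.17187296  0.11549427] [-1.79922151e+02 -1.06491283e-01 -7.27774164e+01]
```

View pics/t2.png

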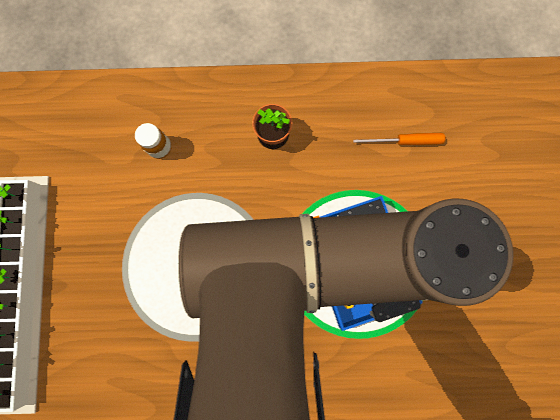

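The tote is over the green ring with its corners inside it, partly hidden by the arm; pot, jar and screwdriver are unmoved. The TCP is within 1.5 mm of the ring centre. Lifting, at higher grip.

>>> step_arm(increments=[{"tx": 0, "ty": 0, "tz": 1, "ax": 0, "ay": 0, "az": 0, "claw": -1}, {"tx": 0, "ty": 1, "tz": 0, "ax": 0, "ay": 0, "az": 0, "claw": -1}, {"tx": 0, "ty": 0, "tz": 6, "ax": 0, "ay": 0, "az": 0, "claw": -1}, {"tx": 0, "ty": 0, "tz": 12, "ax": 0, "ay": 0, "az": 0, "claw": -1}, {"tx": 0, "ty": 0, "tz": 18, "ax": 0, "ay": 0, "az": 0, "claw": -1}, {"tx": 0, "ty": 0, "tz": 20, "ax": 0, "ay": 0, "az": 0, "claw": -1}, {"tx": 0, "ty": 0, "tz": 20, "ax": 0, "ay": 0, "az": 0, "claw": -1}, {"tx": 0, "ty": 0, "tz": 20, "ax": 0, "ay": 0, "az": 0, "claw": -1}, {"tx": 0, "ty": 0, "tz": 20, "ax": 0, "ay": 0, "az": 0, "claw": -1}, {"tx": 0, "ty": 0, "tz": 15, "ax": 0, "ay": 0, "az": 0, "claw": -1}, {"tx": 0, "ty": 0, "tz": 8, "ax": 0, "ay": 0, "az": 0, "claw": -1}, {"tx": 0, "ty": 0, "tz": 4, "ax": 0, "ay": 0, "az": 0, "claw": -1}], newtons=60)

```text
time_s: 8.75
tcp_pos: [0.4912, -0.1693, 0.2594]
eef_rot: [-179.9, 0.0, -72.8]
contact_force: [0.8, 0.3, -4.6]
gripper_width: 0.0157
```

>>> step_arm(increments=[{"tx": 1, "ty": 2, "tz": 0, "ax": -1.77, "ay": 0.93, "az": 0, "claw": -1}, {"tx": 1, "ty": 3, "tz": 0, "ax": -3.1, "ay": 1.63, "az": 0, "claw": -1}, {"tx": 1, "ty": 3, "tz": 0, "ax": -3.1, "ay": 1.63, "az": 0, "claw": -1}, {"tx": 2, "ty": 3, "tz": 0, "ax": -3.1, "ay": 1.63, "az": 0, "claw": -1}, {"tx": 1, "ty": 3, "tz": 0, "ax": -3.1, "ay": 1.63, "az": 0, "claw": -1}, {"tx": 2, "ty": 3, "tz": 0, "ax": -3.1, "ay": 1.63, "az": 0, "claw": -1}, {"tx": 1, "ty": 2, "tz": 0, "ax": -1.77, "ay": 0.93, "az": 0, "claw": -1}, {"tx": 0, "ty": 0, "tz": 0, "ax": 0, "ay": 0, "az": 0, "claw": -1}])

```text
time_s: 9.55
tcp_pos: [0.5003, -0.1497, 0.2573]
eef_rot: [164.3, -15.0, -70.6]
contact_force: [-0.2, -0.0, -4.9]
gripper_width: 0.0157
```

```bash
python3 - <<'E'
from h import *
s=r.get_state();print(s['time_s'],s['joints'],s['tcp_pos'],s['eef_rot'],s['contact_force'],s['moment'])
E
```

```text
9.55 [ 15.74958152  10.55622978 -21.22754562  16.06349653 -74.12524298
  -5.00796887] [ 0.50034383 -0.14967924  0.25731897] [164.28699282 -15.01260793 -70.58622953] [-0.17090619 -0.02545803 -4.88124139] [ 1.69036461 -0.80540572  0.01382663]
```

>>> step_arm(increments=[{"tx": 1, "ty": 2, "tz": 0, "ax": -1.77, "ay": 0.93, "az": 0, "claw": -1}, {"tx": 1, "ty": 3, "tz": 0, "ax": -3.1, "ay": 1.63, "az": 0, "claw": -1}, {"tx": 1, "ty": 3, "tz": 0, "ax": -3.1, "ay": 1.63, "az": 0, "claw": -1}, {"tx": 1, "ty": 2, "tz": 0, "ax": -3.1, "ay": 1.63, "az": 0, "claw": -1}, {"tx": 1, "ty": 2, "tz": 0, "ax": -3.1, "ay": 1.63, "az": 0, "claw": -1}, {"tx": 1, "ty": 2, "tz": 0, "ax": -3.1, "ay": 1.63, "az": 0, "claw": -1}, {"tx": 1, "ty": 2, "tz": 0, "ax": -3.1, "ay": 1.63, "az": 0, "claw": -1}, {"tx": 0, "ty": 0, "tz": 0, "ax": -1.77, "ay": 0.93, "az": 0, "claw": -1}, {"tx": 0, "ty": 0, "tz": 0, "ax": 0, "ay": 0, "az": 0, "claw": -1}, {"tx": 0, "ty": 0, "tz": 0, "ax": 0, "ay": 0, "az": 0, "claw": -1}, {"tx": 0, "ty": 0, "tz": 0, "ax": 0, "ay": 0, "az": 0, "claw": -1}, {"tx": 0, "ty": 0, "tz": 0, "ax": 0, "ay": 0, "az": 0, "claw": -1}])

```text
time_s: 10.75
tcp_pos: [0.5073, -0.1348, 0.2591]
eef_rot: [143.4, -30.9, -62.4]
contact_force: [0.4, -0.8, -4.1]
gripper_width: 0.0156
```

```bash
python3 - <<'E'
from h import *
s=r.get_state();print(s['time_s'],s['joints'],s['tcp_pos'],s['eef_rot'],s['contact_force'],s['moment'])
a=optics.capture('scene')['image'];b=optics.capture('wrist')['image'];t=optics.capture('top')['image']
cv2.imwrite('pics/m1.png',cv2.resize(np.vstack([np.hstack([cv2.resize(a[150:360,200:480],None,fx=2,fy=2),b])[:, :],np.hstack([t,t*0])])[:420],None,fx=.71,fy=.71))
E
```

```text
10.75 [ 24.31327548  20.91755967 -22.16924798  26.50861417 -86.91469216
 -18.3661899 ] [ 0.50726515 -0.13475233  0.25907604] [143.43667961 -30.87755349 -62.39960604] [ 0.42598934 -0.8226692  -4.12585817] [ 3.4384742  -1.65954981  0.04457694]
```

View pics/m1.png

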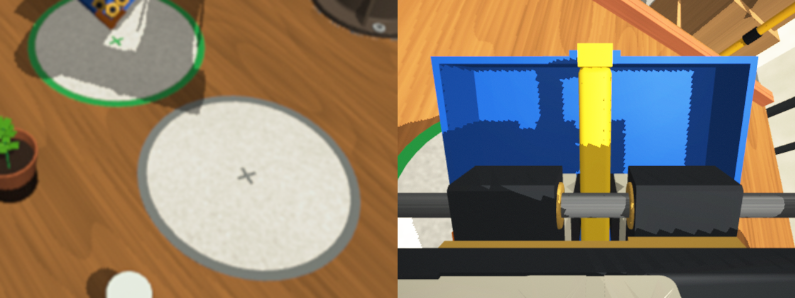

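The wrist view shows the low -y part of the tote empty, with the bar held. The scene crop missed the tote, so I'll crop higher.

```bash
python3 - <<'E'
from h import *
a=optics.capture('scene')['image'];t=optics.capture('top')['image']
cv2.imwrite('pics/m2.png',np.hstack([cv2.resize(a[40:220,190:350],None,fx=3,fy=3),cv2.resize(t[150:350,280:440],(430,540))])[:,:800])
E
```

```text
(no output)
```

View pics/m2.png

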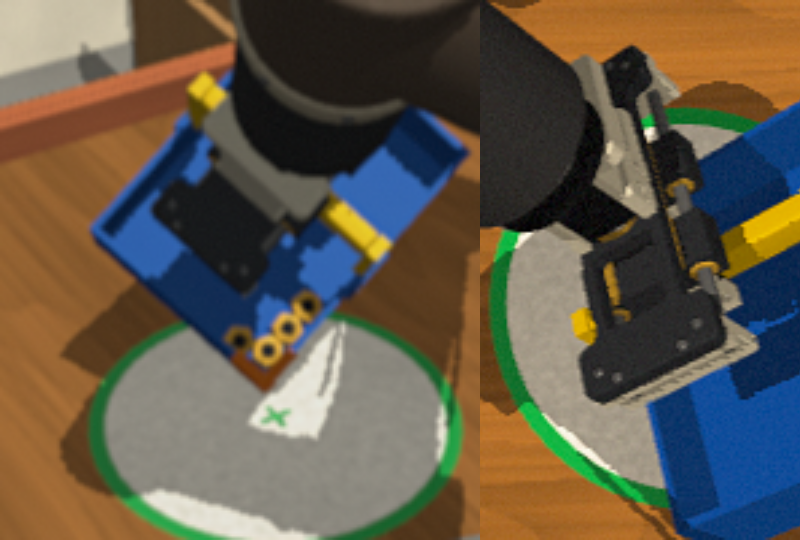

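Scene crop: all four nuts sit against the walls by the orange corner (about (240,338), (268,348), (288,328) and (308,305)), three of them in a row. The tote is clear of the bench, over the ring. I'll get their positions in the tote's frame.

```bash
cat >> h.py <<'E'
from scipy.spatial.transform import Rotation as Ro
def totepose():
    s=r.get_state(); T=Ro.from_euler('xyz',s['eef_rot'],degrees=True).as_matrix()
    Rt=np.column_stack([T[:,1],T[:,0],-T[:,2]])   # tote x=tool y, y=tool x, z=-tool z
    return Rt, s['tcp_pos']-Rt@np.array([0,0,.1155])
def totefloor(c,u,v,h=.016):
    Rt,o=totepose(); C=-c['R'].T@c['t']; d=c['R'].T@np.array([(u-c['cx'])/c['fx'],(v-c['cy'])/c['fy'],1.])
    n=Rt[:,2]; k=((o-C)@n+h)/(d@n); return Rt.T@(C+d*k-o)*1000
E
python3 - <<'E'
from h import *
c=optics.capture('scene')
Rt,o=totepose(); print(Rt,o,'foot',o+Rt@[.115,.085,0])
for x,y in((240,338),(268,348),(288,328),(308,305)): print(totefloor(c,190+x/3,40+y/3).round())
E
```

```text
[[-0.85271002  0.39865945  0.33757408]
 [-0.10107366 -0.75991631  0.64211473]
 [ 0.51251315  0.51341782  0.68828222]] [ 0.46825907 -0.20871983  0.17918423] foot [ 0.40408347 -0.28493619  0.28176375]
[-96. -50.  16.]
[-88. -71.  16.]
[-66. -73.  16.]
[-42. -72.  16.]
```

Signs flipped (tote x, y = −tool y, −tool x), the nuts are at about (96,50), (88,71), (66,73) and (42,72) mm. The last one trails in a row along the +y wall, so I'll rock the tote gently about its x axis to pack them tighter.

>>> step_arm(increments=[{"tx": 0, "ty": 0, "tz": 0, "ax": 4.26, "ay": 0.5, "az": -2.56, "claw": -1}, {"tx": 0, "ty": 0, "tz": 0, "ax": 4.26, "ay": 0.5, "az": -2.56, "claw": -1}, {"tx": 0, "ty": 0, "tz": 0, "ax": 4.26, "ay": 0.5, "az": -2.56, "claw": -1}, {"tx": 0, "ty": 0, "tz": 0, "ax": 4.26, "ay": 0.5, "az": -2.56, "claw": -1}, {"tx": 0, "ty": 0, "tz": 0, "ax": 4.26, "ay": 0.5, "az": -2.56, "claw": -1}, {"tx": 0, "ty": 0, "tz": 0, "ax": 4.26, "ay": 0.5, "az": -2.56, "claw": -1}, {"tx": 0, "ty": 0, "tz": 0, "ax": 4.26, "ay": 0.5, "az": -2.56, "claw": -1}, {"tx": 0, "ty": 0, "tz": 0, "ax": 4.26, "ay": 0.5, "az": -2.56, "claw": -1}, {"tx": 0, "ty": 0, "tz": 0, "ax": 4.26, "ay": 0.5, "az": -2.56, "claw": -1}, {"tx": 0, "ty": 0, "tz": 0, "ax": 4.26, "ay": 0.5, "az": -2.56, "claw": -1}, {"tx": 0, "ty": 0, "tz": 0, "ax": 0, "ay": 0, "az": 0, "claw": -1}])

```text
time_s: 12.15
tcp_pos: [0.5072, -0.1363, 0.2581]
eef_rot: [148.4, 11.4, -90.4]
contact_force: [0.0, 0.4, -4.3]
gripper_width: 0.0158
```

```bash
sed -i 's/\[T\[:,1\],T\[:,0\],-T/[-T[:,1],-T[:,0],-T/' h.py
cat >> h.py <<'E'
def rect(c,h=.016):
    # tote-floor rectified view: 3 px/mm, x 0..115 -> left to right, y -85..85
    Rt,o=totepose()
    q=[(0,-80),(110,-80),(110,80),(0,80)]; px=[]
    for x,y in q:
        p=c['R']@(o+Rt@np.array([x/1e3,y/1e3,h]))+c['t']; px.append((c['fx']*p[0]/p[2]+c['cx'],c['fy']*p[1]/p[2]+c['cy']))
    H=cv2.getPerspectiveTransform(np.float32(px),np.float32([(x*3,(80-y)*3) for x,y in q]))
    return cv2.warpPerspective(c['image'],H,(360,480),flags=cv2.INTER_CUBIC)
E
python3 - <<'E'
from h import *
print(totepose())
c=optics.capture('scene')
cv2.imwrite('pics/m3.png',np.hstack([cv2.resize(c['image'][60:220,190:336],(438,480)),rect(c)]))
E
```

```text
(array([[ 0.85277735,  0.0061122 ,  0.52223886],
       [ 0.09818315,  0.98022724, -0.17179823],
       [-0.51296282,  0.1977807 ,  0.83531547]]), array([ 0.44686951, -0.11649173,  0.16164326]))
```

View pics/m3.png

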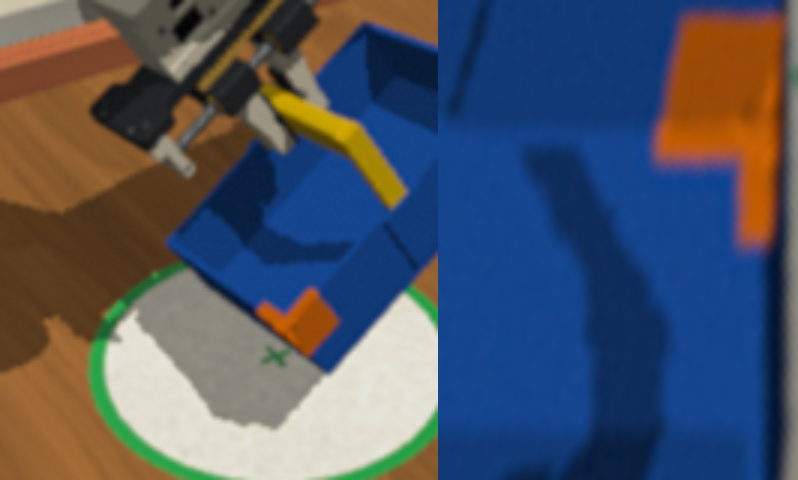

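In this pose the +x wall and cap (rectified (720,90)) hide the nuts, which must have slid along the +x wall. Rocking back.

>>> step_arm(increments=[{"tx": 0, "ty": 0, "tz": 0, "ax": -4.26, "ay": -0.5, "az": 2.56, "claw": -1}, {"tx": 0, "ty": 0, "tz": 0, "ax": -4.26, "ay": -0.5, "az": 2.56, "claw": -1}, {"tx": 0, "ty": 0, "tz": 0, "ax": -4.26, "ay": -0.5, "az": 2.56, "claw": -1}, {"tx": 0, "ty": 0, "tz": 0, "ax": -4.26, "ay": -0.5, "az": 2.56, "claw": -1}, {"tx": 0, "ty": 0, "tz": 0, "ax": -4.26, "ay": -0.5, "az": 2.56, "claw": -1}, {"tx": 0, "ty": 0, "tz": 0, "ax": -4.26, "ay": -0.5, "az": 2.56, "claw": -1}, {"tx": 0, "ty": 0, "tz": 0, "ax": -4.26, "ay": -0.5, "az": 2.56, "claw": -1}, {"tx": 0, "ty": 0, "tz": 0, "ax": -4.26, "ay": -0.5, "az": 2.56, "claw": -1}, {"tx": 0, "ty": 0, "tz": 0, "ax": -4.26, "ay": -0.5, "az": 2.56, "claw": -1}, {"tx": 0, "ty": 0, "tz": 0, "ax": -4.26, "ay": -0.5, "az": 2.56, "claw": -1}, {"tx": 0, "ty": 0, "tz": 0, "ax": 0, "ay": 0, "az": 0, "claw": -1}, {"tx": 0, "ty": 0, "tz": 0, "ax": 0, "ay": 0, "az": 0, "claw": -1}])

```text
time_s: 13.4
tcp_pos: [0.5074, -0.1334, 0.2586]
eef_rot: [143.3, -30.8, -62.2]
contact_force: [-0.0, -0.1, -4.7]
gripper_width: 0.0154
```

>>> step_arm(increments=[{"tx": 0, "ty": 0, "tz": 0, "ax": 0, "ay": 0, "az": 0, "claw": -1}, {"tx": 0, "ty": 0, "tz": 0, "ax": 0, "ay": 0, "az": 0, "claw": -1}, {"tx": 0, "ty": 0, "tz": 0, "ax": 0, "ay": 0, "az": 0, "claw": -1}, {"tx": 0, "ty": 0, "tz": 0, "ax": 0, "ay": 0, "az": 0, "claw": -1}, {"tx": 0, "ty": 0, "tz": 0, "ax": 0, "ay": 0, "az": 0, "claw": -1}])

```text
time_s: 13.9
tcp_pos: [0.5073, -0.1348, 0.2586]
eef_rot: [143.3, -30.9, -62.3]
contact_force: [-0.1, -0.4, -4.9]
gripper_width: 0.0155
```

```bash
python3 - <<'E'
from h import *
print(totepose())
c=optics.capture('scene')
cv2.imwrite('pics/m4.png',np.hstack([cv2.resize(c['image'][60:220,190:336],(438,480)),rect(c)]))
E
```

```text
(array([[ 0.85268059, -0.39835212,  0.33801095],
       [ 0.10064983,  0.76013197,  0.64192601],
       [-0.51264552, -0.5133371 ,  0.68824385]]), array([ 0.46826009, -0.20889388,  0.17910889]))
```

View pics/m4.png

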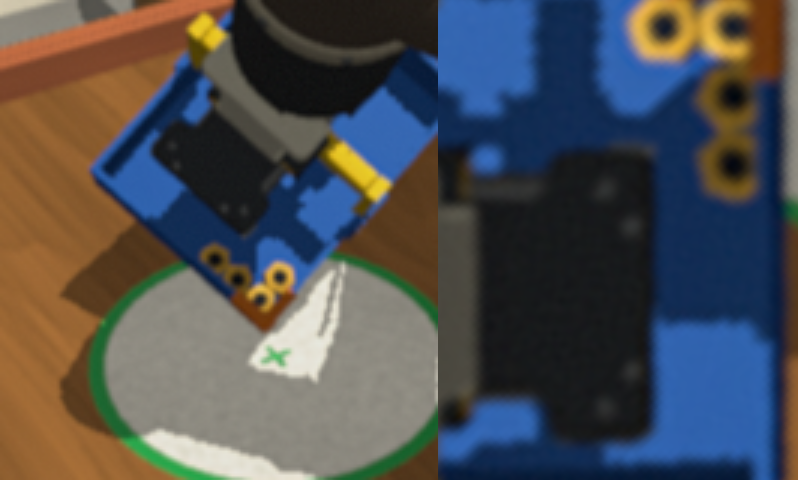

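Rectified view: nuts at about (98,71), (75,71), (98,48) and (98,26) mm, a compact L in the corner with the farthest about 56 mm away. I'll shift slightly so the tote's body is centred over the ring, and check before handing in.

>>> step_arm(increments=[{"tx": 2, "ty": 3, "tz": 0, "ax": 0, "ay": 0, "az": 0, "claw": -1}, {"tx": 2, "ty": 4, "tz": 0, "ax": 0, "ay": 0, "az": 0, "claw": -1}, {"tx": 3, "ty": 4, "tz": 0, "ax": 0, "ay": 0, "az": 0, "claw": -1}, {"tx": 3, "ty": 4, "tz": 0, "ax": 0, "ay": 0, "az": 0, "claw": -1}, {"tx": 2, "ty": 4, "tz": 0, "ax": 0, "ay": 0, "az": 0, "claw": -1}, {"tx": 1, "ty": 2, "tz": 0, "ax": 0, "ay": 0, "az": 0, "claw": -1}, {"tx": 0, "ty": 0, "tz": 0, "ax": 0, "ay": 0, "az": 0, "claw": -1}, {"tx": 0, "ty": 0, "tz": 0, "ax": 0, "ay": 0, "az": 0, "claw": -1}, {"tx": 0, "ty": 0, "tz": 0, "ax": 0, "ay": 0, "az": 0, "claw": -1}, {"tx": 0, "ty": 0, "tz": 0, "ax": 0, "ay": 0, "az": 0, "claw": -1}, {"tx": 0, "ty": 0, "tz": 0, "ax": 0, "ay": 0, "az": 0, "claw": -1}, {"tx": 0, "ty": 0, "tz": 0, "ax": 0, "ay": 0, "az": 0, "claw": -1}])

```text
time_s: 15.15
tcp_pos: [0.5202, -0.1136, 0.2586]
eef_rot: [143.3, -30.9, -62.3]
contact_force: [0.6, -0.2, -4.5]
gripper_width: 0.0158
```

```bash
python3 - <<'E'
from h import *
Rt,o=totepose();print(o,'foot',o+Rt@[.115,.085,0])
c=optics.capture('scene')
cv2.imwrite('pics/m5.png',np.hstack([cv2.resize(c['image'][60:220,190:336],(438,480)),rect(c)]))
E
```

```text
[ 0.48123486 -0.18773304  0.17913517] foot [ 0.54538245 -0.11153304  0.07652597]
```

View pics/m5.png

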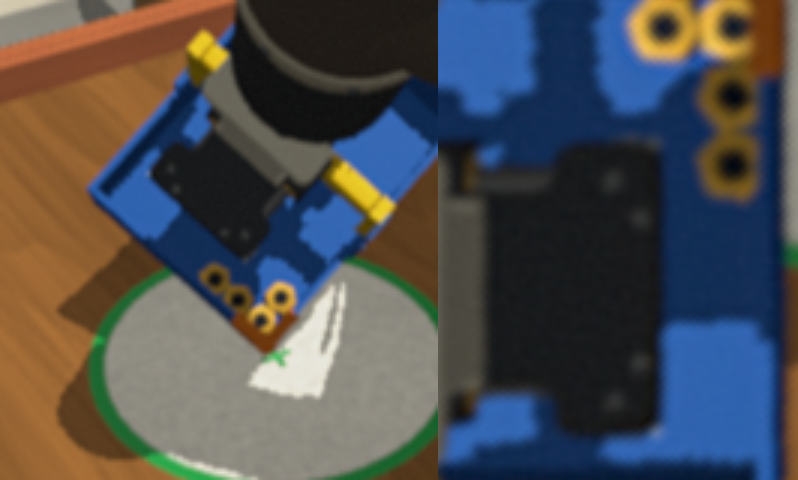

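The nuts are unchanged in the orange corner (rectified (733,28), (664,28), (733,95) and (733,163)), and the rectified view matches the tote's walls, so the grip hasn't slipped.

```bash
python3 -c "
from plant import r
r.close_job()"
```

```text
the job is handed in; nothing more can be done
```

The job is handed in: all four nuts are gathered in the orange-capped corner, and the arm is still holding the tilted tote over the green ring.

**What I did:** I gripped the bar and slid the tote about 355 mm with light downward pressure. By the arm's readings it stopped within about 1.5 mm of the ring centre. I then lifted it and tilted it about 31° down along each side towards the orange corner. The nuts first lay in a trailing row, so I rocked the tote once to pack them closer.

**Last checks:**
- **Nuts:** they form an L in the corner, with the farthest about 56 mm from it. It is not the tightest possible 2×2 packing.
- **Tote:** the lowest corner is about 77 mm above the bench, and the grip had not slipped. The underside centre is about 20 mm off the ring centre because of the tilt.
- **Limits:** the job took about 15 s, and the wrist force readings stayed near 10 N or less.
- **Other objects:** the pot, jar and screwdriver were unmoved in the top picture taken after the slide. I did not check them again after that.

The first two move calls were refused because rows were missing fields; nothing moved then. The first nut positions came out with flipped signs, from an axis error in my script, which I corrected before using them.

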